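Set the dividers of a desk rack to equal slots with a hand-held setting gauge

TASK

Set the three blue dividers of the desk rack to equal slots with the pale wooden setting gauge: working outward from the fixed end plate, hook the gauge's lip over each divider in turn and draw it along until the gauge's block just touches the neighbour, feeling for the contact so that you never press hard or budge a divider that is already set. Then stand the gauge upright back on the cork mat and let go of it. Leave everything else on the desk alone.

Things in the scene. Friction and masses are not known exactly. Their poses are not given: they have to be found in the camera images.
- rack: desk rack for laptops and folders: flat aluminium base 126 (x) x 330 (y) x 12 mm, fixed to the desk, turned by up to 0.3 rad. Origin: centre of its underside, on the desk; its y axis runs along the row, towards the end plate. All plates stand on its top, 12 mm above the desk, and keep parallel. A bar 6 mm high closes its -y end.
- end_plate: dark steel plate fixed at the rack's +y end, 110 (x) x 6 (y) x 60 mm high (top 72 mm above the desk). Origin: centre of its lower edge, 12 mm above the desk; axes as the rack's. Rigid. The row starts from its -y face, 3 mm from the origin.
- divider1: blue upright plate next to the end plate, 110 (x) x 6 (y) x 60 mm high (top 72 mm above the desk). Origin: centre of its lower edge; axes as the rack's. Slides only along the rack's y with a steady friction of 7 N and stays where left; pushed with less it does not move. The plates start 28 to 100 mm apart, and the end plate is at least 55 mm from divider1.
- divider2: the second blue plate, like divider1, farther along -y.
- divider3: the third blue plate, like divider1, the farthest along -y.
- gauge: loose setting gauge, 0.13 to 0.21 kg, upright on the mat: pale wooden block 44 (x) x 28 (y) x 120 mm high with an aluminium drag lip on its -y side. Origin: centre of the block's underside, z up; yaw within 0.3 rad of straight. From its +y face to the lip's inner face is 42 mm: one 36 mm slot plus one 6 mm divider. In use, its underside is held 2 to 8 mm above the rack's base.
- gauge_face (a point): point on the block's +y face, which meets the neighbouring plate: 14 mm in +y from the gauge's origin and 30 mm above its underside.
- gauge_lip (a point): middle of the lower edge of the lip's inner face: 28 mm in -y from the gauge's origin, 44 mm above its underside. The lip is 36 mm wide (x), 8 mm thick (outer face 36 mm from the origin) and hangs from an arm whose underside is 66 mm and top 72 mm above the gauge's underside. The space between block and lip is 14 mm wide; a divider goes in it, the lip on the divider's -y side.
- gauge_handle (a point): middle of the handle, 100 mm above the gauge's underside: the plain top of the block, from 72 mm (the arm's top) to 120 mm. Grip it across its 28 mm (y) or its 44 mm (x).
- dark_gauge: a second setting gauge of dark wood with a thinner block (18 mm in y), for narrower slots: not for this job. Stands on the mat beside the pale one, 80 mm or more away in the mat's x. Origin: centre of the block's underside.
- mat: cork mat fixed to the desk, 200 (x) x 120 (y) x 4 mm, where the gauges are kept. Origin: centre of its underside, on the desk; its top is 4 mm above.
- mouse: white mouse, 108 x 58 x 23 mm, bystander
- phone: phone lying flat, 148 x 72 x 8 mm, bystander
- drive: portable drive lying flat, 80 x 112 x 13 mm, bystander
- mug: white mug, 82 mm wide, 92 mm high, bystander
- pen_cup: copper cup with pens, 76 mm wide, 180 mm high, bystander
- cube: open white box, 100 mm cube, bystander
- notebook: blue hard notebook lying flat, 210 x 148 x 16 mm, bystander
Things that resemble listed ones, but are neither listed nor needed, are in the scene too. What is shaped like the gauge but green is not meant. Of the things shaped like the mat, the cork one is meant.

How it is judged:
By the outcome, as a careful person would: the job done as asked, in the order asked, and still so for the second after the job is handed in, with the robot touching nothing.
It also fails if it takes over 70 s, if anything falls off the work surface, if the arm or the gripper's body presses on something with over 40 N, if the wrist force passes 120 N, or if a joint passes its speed limit or range.

ROBOT

A 7-joint arm with a two-finger parallel gripper is mounted at the origin on the work surface. World frame = base frame: x ahead of the robot, y to its left, z up, the work surface at z = 0. Lengths are in m, angles in rad, forces in N, time in s.
With the tool pointing down it reaches from about 0.425 to 0.875 m from the base axis. Payload 9.9 kg.
Tool frame: the origin (TCP) lies at the very end of the fingers, on their centre line; the grasp point (between the pads) lies 19 mm behind it; z points along the fingers, y is the line along which they close (so a half turn about z gives the same grasp; the last joint's range is limited). The gripper opens to 85 mm and grips with 20 to 120 N. Pads are 22 mm wide; open, the fingers measure 114 mm over their backs; the gripper's body (76 mm by 85 mm) begins 54 mm behind the grasp point. The pads swing forward as they close: fully open they stand 13 mm farther back than shut.
Start: joints at [1.056, 0.576, 0.025, 1.437, -0.015, 1.129, -0.057], TCP at [0.282, -0.613, 0.231] pointing down, gripper open.
Joint ranges: [-2.76, 2.76], [-0.34, 2.15], [-1.52, 1.57], [0.19, 2.46], [-1.09, 4.23], [0.17, 1.99], [-2.82, 2.82]. Speed limits (rad/s): [2.22, 2.22, 3.01, 3.01, 3.14, 3.14, 3.14].

INTERFACE

Orientations are given as a rotation vector (axis times angle).
In Python, from plant import monitor, viewer, ctrl gives the robot as it stands.
- The arm moves only by the tool apply_moves, never from a script. Its argument "rows" is a list of rows, each a list of 3 entries, a list of its own where there are three numbers: the shift along the world's x, y, z in units of 30 mm (1.0 is 30 mm), then the turn, a rotation vector about the world's x, y, z in units of 6 degrees (1.0 is 6 degrees), then the finger opening in mm, from 0 to 85.4. In form: [[[dx, dy, dz], [wx, wy, wz], gripper], ...]. A call has 1 to 12 rows; each row is the pose to reach, as a shift and turn from the pose commanded when the call began; what a row does not reach only later rows make up. A row lasts 1/12 s, in which the tool goes at most 41.7 mm and 7.16 degrees, less where a joint would pass 70% of its speed; a pose out of reach is approached as far as the arm can. A call with a gripper value outside its range is refused whole. The fingers move at their own pace and stop on an object; "newtons" is the grip in N (left out, the last holds). Time passes only in rows, so rows that repeat a pose let the fingers close. It gives the time, the measured TCP pose, the force, the opening and the grip force at its end, in the units of the state.
- monitor.state(): the state, without advancing time (a new reading comes with each control period).
- viewer.read_camera(name): name is "side" or "top" or "wrist"; returns the picture (400x640x3 uint8, red, green, blue); there is no depth.
- viewer.calibration(name): a dict with "vfov" (degrees; the focal length in pixels is half the picture's height over the tangent of half this angle, whatever the lens; pixels are square), "cx", "cy" (the principal point, pixels), "pose" (4x4, takes a point from camera to world coordinates); the wrist camera has in their place "tool_from_camera" (4x4, takes a point from camera to tool coordinates, whose origin is the TCP and whose axes are the flange's). Camera axes: x right, y up, looking along -z (the intrinsics and any distortion apply to the point x, -y, -z); pixel columns grow to the right and rows downward; lengths in m; the calibration is good to about 2 mm. The wrist camera is an equidistant fisheye: a pixel r from the principal point sees the ray r / f radians off the axis. A picture is of the moment at which its call begins: read the wrist's pose just before it. calibration takes no time and is no camera call.
- ctrl.hand_in(): hands the job in; it is judged then, once.
Trained networks look in the newest picture that a camera, given by its name, has taken for a name from the list of things; names that differ only in an ending like _2 or _b are one class to them, and where a whole thing is asked for, a point or a joint stands for the part that bears it (a point fixed in the world has none). Each returns a list of dicts, best first, with "p" (0 to 1); they miss things now and then, are a little off and sometimes report something else, mostly with a low value. They report only what shows in the picture. A call takes as long as a camera call. They do not tell look-alikes from the thing itself.
- viewer.find_in(label, camera): "rect" ([centre column, centre row, width, height] in pixels, round what is visible of it).
- viewer.regions_of(label, camera): "region" (400x640 bool, what is visible of it) and "rect" ([centre column, centre row, width, height] in pixels, round what is visible of it).
- viewer.place_of(label, camera): "xy" ([column, row] in pixels: a listed point, or the origin of a listed thing).
The state is a dict: "t": time; "q": joint angles; "qvel": joint speeds; "tau": joint torques, N m; "tool_pos": TCP position; "orientation": TCP orientation; "force": force on the tool from outside, world axes, zero at the start; "moment": the same for the moment, N m; "gripper_width": finger opening in m; "gripper_force": force on a finger pad.
Only numpy, scipy, OpenCV 4.12 (cv2) and the standard library are available. Lean on these libraries where they do the work, as an engineer would, in place of code of your own. Each camera call takes 0.05 s, during which the arm holds its last target. There are 200 camera calls.

## Working session

There is one attempt and no reset: what is moved stays moved. The work goes in short steps, Python scripts to look and compute and a tool call to move; the robot and the scene stay as the last step left them, time stands still between calls to the robot, and variables do not carry over. Pictures are saved under pics/ and viewed, at most 10 in all, crops included, and the job is handed in when it is done.

Besides the shell and the picture viewer there is one more tool, called after "Call:" as name([rows], argument=value, ...), one row to a line, values as JSON. apply_moves: Moves the arm, as the interface text tells. Its arguments: {"type":"object","properties":{"rows":{"type":"array"},"newtons":{"type":"number"}},"required":["rows"]}

```bash
mkdir -p pics; ls; cat > h.py <<'E'
import numpy as np, cv2
from scipy.spatial.transform import Rotation as R
from plant import monitor, viewer, ctrl
def ray(cam,px,st=None):
    c=viewer.calibration(cam); f=200/np.tan(np.radians(c['vfov'])/2)
    u=(px[0]-c['cx'])/f; v=(px[1]-c['cy'])/f
    if cam=='wrist':
        r=np.hypot(u,v); d=np.array([u/r*np.sin(r),-v/r*np.sin(r),-np.cos(r)]) if r>1e-9 else np.array([0,0,-1.])
        st=st or monitor.state(); T=np.eye(4); T[:3,:3]=R.from_rotvec(st['orientation']).as_matrix(); T[:3,3]=st['tool_pos']
        P=T@c['tool_from_camera']
    else: d=np.array([u,-v,-1]); P=np.array(c['pose'])
    return P[:3,3],P[:3,:3]@d
def onz(cam,px,z,st=None):
    o,d=ray(cam,px,st); return o+d*(z-o[2])/d[2]
def proj(cam,p,st=None):
    c=viewer.calibration(cam); f=200/np.tan(np.radians(c['vfov'])/2)
    P=np.array(c['pose']) if cam!='wrist' else None
    if cam=='wrist':
        st=st or monitor.state(); T=np.eye(4); T[:3,:3]=R.from_rotvec(st['orientation']).as_matrix(); T[:3,3]=st['tool_pos']; P=T@c['tool_from_camera']
    q=P[:3,:3].T@(np.array(p)-P[:3,3]); 
    if cam=='wrist':
        rr=np.hypot(q[0],q[1]); th=np.arctan2(rr,-q[2]); return np.array([c['cx']+f*th*q[0]/rr,c['cy']-f*th*q[1]/rr])
    return np.array([c['cx']+f*q[0]/-q[2],c['cy']-f*q[1]/-q[2]])
def snap(cam,name):
    im=viewer.read_camera(cam); cv2.imwrite(f'pics/{name}.png',im[:,:,::-1]); return im
E
python3 - <<'E'
from h import *
st=monitor.state(); print(st)
for c in ['top','side','wrist']:
    snap(c,c+'0'); print(c,{k:np.round(v,3).tolist() for k,v in viewer.calibration(c).items() if k!='x'})
a=cv2.imread('pics/top0.png');b=cv2.imread('pics/side0.png')
for cam in ['top','side']:
    for l,z in [('gauge',.004),('gauge_face',.034),('gauge_lip',.048),('gauge_handle',.104),('dark_gauge',.004),('mat',0),('rack',0),('end_plate',.012),('divider1',.012)]:
        for r in viewer.place_of(l,cam)[:4]:
            print(cam,l,round(r['p'],2),np.round(r['xy'],1),np.round(onz(cam,r['xy'],z),3))
E
```

```text
pics
{'t': 0.0, 'q': array([ 1.05624599,  0.57651935,  0.02484743,  1.43791271, -0.01497654,
        1.12897206, -0.0565068 ]), 'qvel': array([-0.00066561,  0.00077928, -0.00139759, -0.00044604, -0.00089277,
        0.00074324,  0.00114222]), 'tau': array([ 2.09346586e-04, -7.65768170e+01,  2.25073077e+00, -2.85971439e+01,
        1.53190631e-02,  1.25730180e-02,  2.89009861e-06]), 'tool_pos': array([ 0.28165899, -0.61293756,  0.23044965]), 'orientation': array([-3.06747183e+00, -6.71121026e-01,  7.09714476e-04]), 'force': array([ 0.36477999,  0.188589  , -0.0176401 ]), 'moment': array([-0.0010079 , -0.01946222, -0.03585176]), 'gripper_force': 0.0, 'gripper_width': 0.08533538660906612}
top {'vfov': 51.817, 'cx': 314.949, 'cy': 199.261, 'pose': [[0.01, 0.998, -0.056, 0.369], [-1.0, 0.009, -0.01, -0.019], [-0.009, 0.056, 0.998, 1.482], [0.0, 0.0, 0.0, 1.0]]}
side {'vfov': 50.08, 'cx': 321.2, 'cy': 197.645, 'pose': [[-0.845, -0.328, 0.423, 1.14], [0.535, -0.515, 0.67, 1.108], [-0.002, 0.792, 0.61, 1.111], [0.0, 0.0, 0.0, 1.0]]}
wrist {'vfov': 65.706, 'cx': 322.437, 'cy': 197.878, 'tool_
[... 2143 characters left out ...]
ide gauge_handle 0.75 [267.2 164.3] [ 0.513 -0.319  0.104]
side gauge_handle 0.62 [296.2 154.4] [ 0.369 -0.322  0.104]
side dark_gauge 0.52 [252.8 191.8] [ 0.601 -0.3    0.004]
side mat 0.92 [265.4 190.9] [ 0.55  -0.281  0.   ]
side mat 0.61 [336.6 163.6] [ 0.168 -0.295  0.   ]
side mat 0.16 [333.9 263.5] [0.538 0.236 0.   ]
side rack 0.66 [311.8 238.9] [0.538 0.086 0.   ]
side end_plate 0.77 [333.2 266.9] [0.555 0.258 0.012]
side end_plate 0.65 [264.8 166.2] [ 0.473 -0.441  0.012]
side divider1 0.8 [306.5 225.2] [0.521 0.02  0.012]
side divider1 0.78 [320.2 250. ] [0.549 0.163 0.012]
side divider1 0.76 [313.6 244.1] [0.553 0.124 0.012]
side divider1 0.73 [269.4 185.7] [ 0.524 -0.291  0.012]
```

View pics/top0.png

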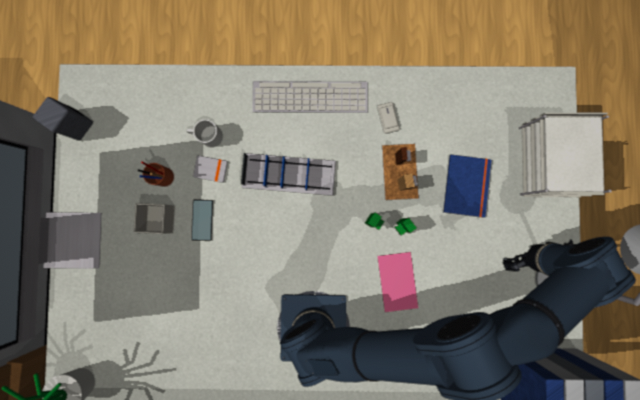

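View pics/side0.png

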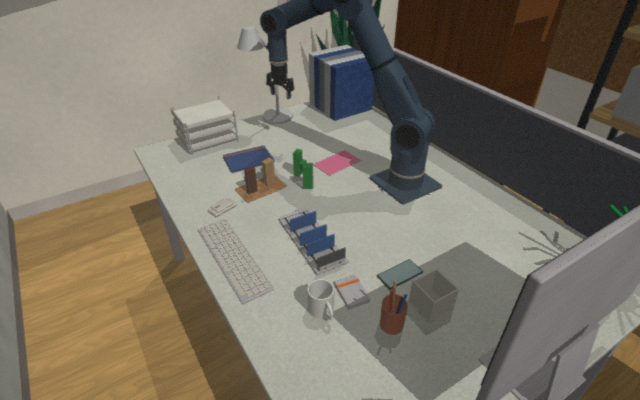

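Top view: pale gauge on the cork mat at about (410,182), dark one at (403,156). The rack centre is at (290,173) with the end plate at (247,170) and dividers at about (265), (282), (306). The green gauges at (375,220) and (405,225) are decoys. I'll move above the gauge.

Call:
apply_moves([
  [[1,1.2,1],[0,0,-0.5],85],
  [[2,2.4,2],[0,0,-1],85],
  [[3,3.6,3.3],[0,0,-1.5],85],
  [[4,4.8,3.3],[0,0,-2],85],
  [[5,6,3.3],[0,0,-2.6],85],
  [[6,7.2,3.3],[0,0,-3.2],85],
  [[7,8.4,3.3],[0,0,-3.8],85],
  [[7.6,9.2,3.3],[0,0,-4.1],85],
  [[8.3,10.1,3.3],[0,0,-4.1],85],
  [[8.3,10.1,3.3],[0,0,-4.1],85],
  [[8.3,10.1,3.3],[0,0,-4.1],85],
  [[8.3,10.1,3.3],[0,0,-4.1],85],
])

```text
t: 2.05
tool_pos: [0.5329, -0.3072, 0.3301]
orientation: [-3.14, -0.012, -0.001]
force: [0.1, -0.6, -0.6]
gripper_width: 0.0848
gripper_force: 0.0
```

```bash
python3 - <<'E'
from h import *
st=monitor.state(); print(st['t'],st['tool_pos'],st['orientation'],st['force'])
snap('wrist','w1')
for l,z in [('gauge',.004),('gauge_face',.034),('gauge_lip',.048),('gauge_handle',.104),('dark_gauge',.004),('mat',0)]:
    for r in viewer.place_of(l,'wrist')[:3]:
        print(l,round(r['p'],2),np.round(r['xy'],1),np.round(onz('wrist',r['xy'],z,st),4))
for r in viewer.regions_of('gauge_handle','wrist')[:3]: print(r['p'],np.round(r['rect']))
E
```

```text
2.05 [ 0.53288121 -0.30719448  0.33012923] [-3.14046109e+00 -1.15935495e-02 -7.12324001e-04] [ 0.08897133 -0.55008607 -0.55036798]
gauge 0.96 [324.1 169.4] [ 0.5093 -0.3102  0.004 ]
gauge 0.89 [325.5 257.1] [ 0.3574 -0.314   0.004 ]
gauge 0.75 [259.6 245.1] [ 0.3782 -0.2017  0.004 ]
gauge_face 0.93 [316.1 171. ] [ 0.5132 -0.2984  0.034 ]
gauge_face 0.8 [249.7 248.4] [ 0.3865 -0.1915  0.034 ]
gauge_face 0.67 [335.2 255.5] [ 0.3765 -0.329   0.034 ]
gauge_lip 0.89 [314.9 272.6] [ 0.3527 -0.2969  0.048 ]
gauge_lip 0.71 [349.8 171.4] [ 0.5161 -0.3461  0.048 ]
gauge_lip 0.57 [274.2 266.3] [ 0.3629 -0.2324  0.048 ]
gauge_handle 0.84 [251.3 273.7] [ 0.3818 -0.2085  0.104 ]
gauge_handle 0.75 [325.6 285.8] [ 0.3646 -0.3132  0.104 ]
gauge_handle 0.61 [327.6 187.3] [ 0.5079 -0.314   0.104 ]
dark_gauge 0.93 [318.9 107.2] [ 0.6049 -0.3016  0.004 ]
mat 0.98 [322.2 139. ] [ 0.5561 -0.3069  0.    ]
mat 0.73 [317.6 338.9] [ 0.1627 -0.3005  0.    ]
mat 0.61 [462.5 171.2] [ 0.5106 -0.542   0.    ]
0.93 [260. 262.  39.  60.]
0.79 [334. 182.  44.  56.]
0.71 [322. 273.  43.  68.]
```

View pics/w1.png

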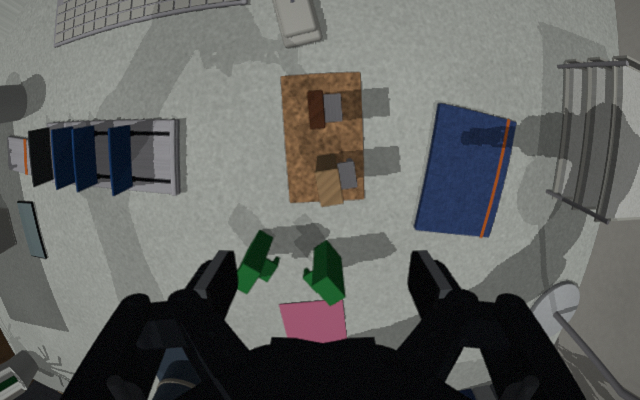

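The picture shows the pale gauge at about (328,182), with its lip to the right at (347,175). The dark gauge is at (320,107), and the rack is on the left with dividers at (62), (85), (120). I'll go lower for yaw.

Call:
apply_moves([
  [[-0.5,-0.1,-1.3],[0,0,0],85],
  [[-0.8,-0.1,-2.6],[0,0,0],85],
  [[-0.8,-0.1,-4],[0,0,0],85],
  [[-0.8,-0.1,-4.3],[0,0,0],85],
  [[-0.8,-0.1,-4.3],[0,0,0],85],
])

```text
t: 2.87
tool_pos: [0.5054, -0.3127, 0.199]
orientation: [-3.139, -0.002, 0.008]
force: [-0.7, 0.3, 0.6]
gripper_width: 0.0847
gripper_force: 0.0
```

```bash
python3 - <<'E'
from h import *
st=monitor.state(); print(st['t'],st['tool_pos'],st['orientation'],st['force'])
im=snap('wrist','w2')
for l,z in [('gauge',.004),('gauge_face',.034),('gauge_lip',.048),('gauge_handle',.104),('dark_gauge',.004),('mat',0)]:
    for r in viewer.place_of(l,'wrist')[:2]:
        print(l,round(r['p'],2),np.round(r['xy'],1),np.round(onz('wrist',r['xy'],z,st),4))
cv2.imwrite('pics/w2c.png',cv2.resize(im[80:280,220:420,::-1],None,fx=3,fy=3,interpolation=cv2.INTER_CUBIC))
E
```

```text
2.8667 [ 0.50539349 -0.31272596  0.19898455] [-3.13885023e+00 -1.57905111e-03  7.52653287e-03] [-0.74494354  0.32686394  0.58615586]
gauge 0.98 [321.7 170.1] [ 0.5077 -0.3119  0.004 ]
gauge 0.74 [235.1 266.3] [ 0.3827 -0.2003  0.004 ]
gauge_face 0.72 [332.6 282. ] [ 0.3816 -0.3248  0.034 ]
gauge_lip 0.82 [305.6 307.8] [ 0.3536 -0.2932  0.048 ]
gauge_lip 0.79 [252.3 296.6] [ 0.3677 -0.2308  0.048 ]
gauge_handle 0.85 [324.1 329. ] [ 0.3698 -0.3147  0.104 ]
gauge_handle 0.84 [218.  312.5] [ 0.3856 -0.2078  0.104 ]
dark_gauge 0.92 [311.3  80.3] [ 0.6068 -0.3007  0.004 ]
dark_gauge 0.23 [323.8 193.7] [ 0.4803 -0.3143  0.004 ]
mat 0.79 [320.8 124.5] [ 0.5582 -0.3108  0.    ]
```

View pics/w2c.png

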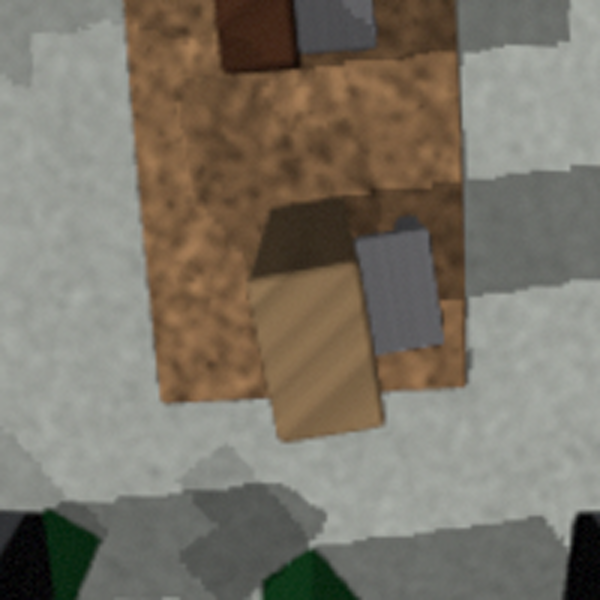

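Crop: the top face of the pale block has corners at about (250,277), (355,262), (383,423), (281,441), and the lip is on its right, at -y.

```bash
python3 - <<'E'
from h import *
st=monitor.state()
def f(l,z): return np.array([onz('wrist',(a/3+220-1/3,b/3+80-1/3),z,st)[:2] for a,b in l])
c=f([(250,277),(355,262),(383,423),(281,441)],.124)
print(c.round(4),c.mean(0))
for i,j in [(0,1),(1,2),(2,3),(3,0)]:
    d=c[j]-c[i]; print(np.linalg.norm(d).round(4),np.degrees(np.arctan2(d[1],d[0])).round(1))
l=f([(357,238),(430,230),(442,343)],.076); print(l.round(4), np.degrees(np.arctan2(*(l[2]-l[1])[::-1])))
# rack coarse from w1-like top camera
for cam in ['top']:
  pass
E
```

```text
[[ 0.5348 -0.2999]
 [ 0.5385 -0.3255]
 [ 0.4966 -0.3334]
 [ 0.4916 -0.3072]] [ 0.5153669  -0.31652692]
0.0259 -81.6
0.0427 -169.3
0.0267 100.8
0.0438 9.6
[[ 0.5361 -0.3286]
 [ 0.5387 -0.3502]
 [ 0.5039 -0.3551]] -171.9769579644986
```

Call:
apply_moves([
  [[0.28,-0.12,-0.5],[0,0,0.8],85],
  [[0.28,-0.12,-1.3],[0,0,1.6],85],
  [[0.28,-0.12,-2.4],[0,0,1.6],70],
  [[0.28,-0.12,-3.3],[0,0,1.6],60],
  [[0.28,-0.12,-3.88],[0,0,1.6],50],
  [[0.28,-0.12,-3.88],[0,0,1.6],40],
  [[0.28,-0.12,-3.88],[0,0,1.6],20],
  [[0.28,-0.12,-3.88],[0,0,1.6],20],
  [[0.28,-0.12,-3.88],[0,0,1.6],20],
  [[0.28,-0.12,-3.88],[0,0,1.6],20],
], newtons=60)

```text
t: 4.05
tool_pos: [0.516, -0.3173, 0.0864]
orientation: [3.129, 0.265, 0.003]
force: [0.3, 0.5, -1.6]
gripper_width: 0.0276
gripper_force: 60.9
```

```bash
python3 - <<'E'
from h import *
st=monitor.state(); print({k:np.round(v,4) for k,v in st.items()})
E
```

```text
{'t': np.float64(4.05), 'q': array([ 0.4681,  0.6286,  0.0092,  1.7938, -0.0081,  0.7169, -0.9202]), 'qvel': array([ 0.0004,  0.0042, -0.0026,  0.0056,  0.0001, -0.0033, -0.0002]), 'tau': array([-6.10000e-03, -7.33010e+01,  2.16630e+00, -2.12636e+01,
        1.46000e-02,  6.10000e-03,  1.00000e-04]), 'tool_pos': array([ 0.516 , -0.3173,  0.0864]), 'orientation': array([3.1291e+00, 2.6500e-01, 3.1000e-03]), 'force': array([ 0.271 ,  0.5423, -1.5991]), 'moment': array([0.0156, 0.0015, 0.0519]), 'gripper_force': np.float64(60.8663), 'gripper_width': np.float64(0.0276)}
```

Call:
apply_moves([
  [[0,0,0.5],[0,0,0],20],
  [[0,0,1.5],[0,0,0],20],
  [[0,0,2.8],[0,0,0],20],
  [[0,0.8,4],[0,0,0],20],
  [[-0.3,1.8,5],[0,0,-0.4],20],
  [[-0.5,3,6],[0,0,-0.7],20],
  [[-0.7,4.2,7.2],[0,0,-1],20],
  [[-0.9,5.5,7.2],[0,0,-1.3],20],
  [[-1.1,6.8,7.2],[0,0,-1.6],20],
  [[-1.2,8.1,7.2],[0,0,-1.6],20],
  [[-1.3,9.4,7.2],[0,0,-1.6],20],
  [[-1.4,10.7,7.2],[0,0,-1.6],20],
])

```text
t: 5.05
tool_pos: [0.4728, 0.0035, 0.3022]
orientation: [-3.142, -0.002, -0.004]
force: [1.1, 1.2, -1.4]
gripper_width: 0.0271
gripper_force: 61.1
```

Call:
apply_moves([
  [[0,1.2,0],[0,0,0],20],
  [[0,2.4,0],[0,0,0],20],
  [[0,3.2,0],[0,0,0],20],
  [[0,3.2,0],[0,0,0],20],
  [[0,3.2,0],[0,0,0],20],
  [[0,3.2,0],[0,0,0],20],
])

```text
t: 5.55
tool_pos: [0.4735, 0.0968, 0.3014]
orientation: [3.141, 0.001, 0.001]
force: [-0.3, -0.5, -0.9]
gripper_width: 0.0279
gripper_force: 61.0
```

```bash
python3 - <<'E'
from h import *
st=monitor.state(); print(st['t'],st['tool_pos'],st['orientation'],st['force'],st['qvel'])
im=snap('wrist','w3')
for l,z in [('rack',0),('end_plate',.012),('divider1',.012)]:
    for r in viewer.place_of(l,'wrist')[:4]:
        print(l,round(r['p'],2),np.round(r['xy'],1),np.round(onz('wrist',r['xy'],z,st),4))
cv2.imwrite('pics/w3c.png',cv2.resize(im[40:260,120:520,::-1],None,fx=2,fy=2,interpolation=cv2.INTER_CUBIC))
E
```

```text
5.55 [0.47345997 0.09682555 0.30139055] [3.14108965e+00 1.45818781e-03 1.24516530e-03] [-0.32269741 -0.45314829 -0.93149616] [ 0.01859132  0.00134717  0.01095108  0.00313773 -0.0023683  -0.00125562
 -0.00095949]
rack 0.62 [324.8 108.4] [0.5441 0.0928 0.    ]
end_plate 0.81 [219.8 105.7] [0.5526 0.2424 0.012 ]
end_plate 0.66 [312.5 106. ] [0.5476 0.1099 0.012 ]
end_plate 0.45 [554.  117.8] [ 0.5578 -0.2966  0.012 ]
end_plate 0.24 [539.6   1.5] [ 0.7576 -0.2648  0.012 ]
divider1 0.9 [372.3 111.4] [0.5411 0.0269 0.012 ]
divider1 0.86 [311.4 107.3] [0.5458 0.1114 0.012 ]
divider1 0.85 [267.3 106. ] [0.5488 0.1728 0.012 ]
divider1 0.56 [146.1  36.4] [0.6736 0.366  0.012 ]
```

View pics/w3c.png

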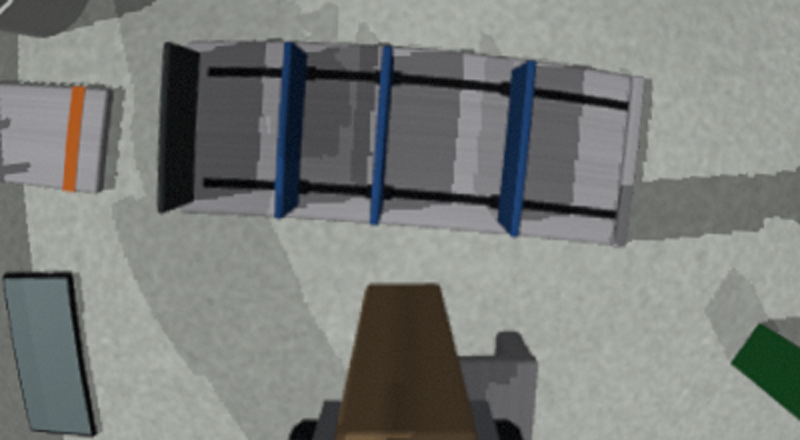

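The crop shows the end plate top edge from (165,42) to (160,212) and three blue dividers at about 287, 383 and 525. All of it is clear of the held gauge.

```bash
python3 - <<'E'
from h import *
st=monitor.state()
T={'end':[(165,42),(160,212)],'d1':[(285,42),(276,216)],'d2':[(388,45),(375,222)],'d3r':[(535,62),(520,236)]}
for k,l in T.items():
    a,b=[onz('wrist',(p[0]/2+120-.25,p[1]/2+40-.25),.072,st)[:2] for p in l]
    d=a-b; print(k,a.round(4),b.round(4),((a+b)/2).round(4),np.linalg.norm(d).round(4),np.degrees(np.arctan2(d[1],d[0])).round(2))
# gauge lower region in this view; also top/side views for cross-check
for cam in ['top','side']:
    viewer.read_camera(cam)
    for l,z in [('end_plate',.012),('divider1',.012),('gauge_face',st['tool_pos'][2]-.0824+.03),('gauge_lip',st['tool_pos'][2]-.0824+.044)]:
        for r in viewer.place_of(l,cam)[:3]: print(cam,l,round(r['p'],2),np.round(r['xy'],1),np.round(onz(cam,r['xy'],z),4))
E
```

```text
end [0.611 0.244] [0.5033 0.2516] [0.5572 0.2478] 0.108 -4.04
d1 [0.6045 0.1673] [0.4982 0.175 ] [0.5513 0.1712] 0.1065 -4.16
d2 [0.6006 0.106 ] [0.4936 0.1143] [0.5471 0.1101] 0.1073 -4.39
d3r [0.5924 0.0187] [0.4855 0.0255] [0.5389 0.0221] 0.1071 -3.64
top divider1 0.44 [306.6 175.8] [0.5363 0.0261 0.012 ]
top gauge_face 0.64 [368.7 217.1] [ 0.387  -0.1682  0.2487]
top gauge_face 0.48 [411.3 222.3] [ 0.3727 -0.2952  0.2487]
top gauge_lip 0.84 [401.  231.7] [ 0.3447 -0.2617  0.2627]
top gauge_lip 0.62 [377.7 223.7] [ 0.3676 -0.1931  0.2627]
side end_plate 0.66 [330.3 263. ] [0.5534 0.237  0.012 ]
side divider1 0.91 [313.1 243.3] [0.5524 0.1198 0.012 ]
side divider1 0.7 [305.1 227.4] [0.5323 0.028  0.012 ]
side divider1 0.63 [316.2 254.9] [0.5742 0.1768 0.012 ]
side gauge_face 0.91 [329.1 180.5] [0.4679 0.0943 0.2487]
side gauge_face 0.79 [294.8 165.7] [ 0.5224 -0.0511  0.2487]
side gauge_face 0.55 [306.8 182. ] [0.5379 0.0604 0.2487]
side gauge_lip 0.78 [326.  170.9] [0.456  0.0559 0.2627]
side gauge_lip 0.55 [303.1 165. ] [ 0.505  -0.0202  0.2627]
side gauge_lip 0.49 [307.1 178. ] [0.5347 0.0576 0.2627]
```

Call:
apply_moves([
  [[-0.3,1,-1],[0,0,-0.4],20],
  [[-0.4,2,-2],[0,0,-0.67],20],
  [[-0.4,2.1,-3.3],[0,0,-0.67],20],
  [[-0.4,2.1,-3.4],[0,0,-0.67],20],
  [[-0.4,2.1,-3.4],[0,0,-0.67],20],
  [[-0.4,2.1,-3.4],[0,0,-0.67],20],
])

```text
t: 6.75
tool_pos: [0.4622, 0.1601, 0.2]
orientation: [3.139, -0.109, 0.001]
force: [1.4, -0.1, -1.2]
gripper_width: 0.027
gripper_force: 61.0
```

```bash
python3 - <<'E'
from h import *
st=monitor.state(); print(st['t'],st['tool_pos'],st['orientation'],st['force'])
im=snap('wrist','w4')
for l,z in [('end_plate',.012),('divider1',.012)]:
    for r in viewer.place_of(l,'wrist')[:4]:
        print(l,round(r['p'],2),np.round(r['xy'],1),np.round(onz('wrist',r['xy'],z,st),4))
# gauge underside front corners predicted
M=R.from_rotvec(st['orientation']).as_matrix(); g=st['tool_pos']-[0,0,.0824]
yaw=np.arctan2(M[1,0],M[0,0]); ex=np.array([np.cos(yaw),np.sin(yaw),0]); ey=np.array([-ex[1],ex[0],0]); print(np.degrees(yaw), M[:,2])
for s in (14,-14): print('pred corner',proj('wrist',g+.022*ex+s/1e3*ey,st).round(1))
cv2.imwrite('pics/w4c.png',cv2.resize(im[:300,120:520,::-1],None,fx=2,fy=2,interpolation=cv2.INTER_CUBIC))
E
```

```text
6.75 [0.46221221 0.16009918 0.19996903] [ 3.13945536e+00 -1.09115273e-01  9.05343589e-04] [ 1.3712517  -0.05920682 -1.18182009]
end_plate 0.84 [235.   95.1] [0.5575 0.2473 0.012 ]
divider1 0.93 [302.7  94.5] [0.5503 0.1742 0.012 ]
divider1 0.85 [438.2  99.8] [0.5393 0.0266 0.012 ]
divider1 0.62 [363.2  94.7] [0.5461 0.1107 0.012 ]
-3.981151191890318 [ 5.67666776e-04 -2.61397856e-04 -9.99999805e-01]
pred corner [303.2 177.3]
pred corner [340.6 177.3]
```

View pics/w4c.png

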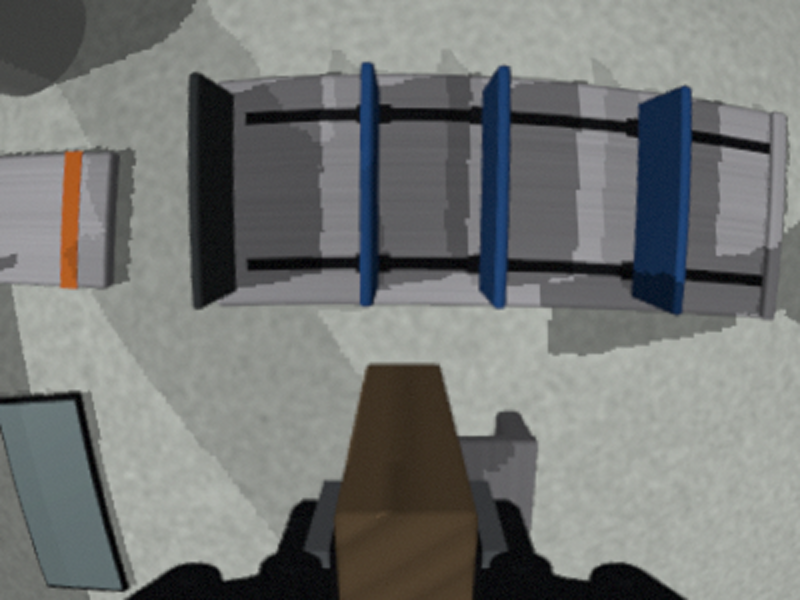

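The dividers are in clear view: d1 top at crop (368,65)–(367,303), d2 at about (505,68)–(501,306), d3 at about (687,88)–(681,312). The gauge underside corners match the prediction within 1 px laterally.

```bash
python3 - <<'E'
from h import *
st=monitor.state(); st=dict(st)
yaw=np.radians(-3.98); ex=np.array([np.cos(yaw),np.sin(yaw)]); ey=np.array([-ex[1],ex[0]])
t=st['tool_pos'][:2]
T={'end -y.. top outer':[(191,73),(196,307)],'d1mid':[(368,65),(367,303)],'d2 mid':[(503,68),(500,306)],'d3 mid':[(687,88),(679,312)]}
for k,l in T.items():
    a,b=[onz('wrist',(p[0]/2+120-.25,p[1]/2-.25),.072,st)[:2] for p in l]
    d=a-b; m=(a+b)/2; print(k,m.round(4),np.linalg.norm(d).round(4),np.degrees(np.arctan2(d[1],d[0])).round(2),'rel tool ex,ey',((m-t)@ex).round(4),((m-t)@ey).round(4))
E
```

```text
end -y.. top outer [0.5582 0.2496] 0.1084 -4.17 rel tool ex,ey 0.089 0.0957
d1mid [0.5518 0.1703] 0.1061 -4.48 rel tool ex,ey 0.0881 0.0162
d2 mid [0.5469 0.1117] 0.1068 -4.09 rel tool ex,ey 0.0873 -0.0426
d3 mid [0.5405 0.0246] 0.1067 -4.1 rel tool ex,ey 0.0869 -0.1299
```

Call:
apply_moves([
  [[1,0.3,0],[0,0,-0.03],20],
  [[2,0.7,0],[0,0,-0.03],20],
  [[3.08,1.03,0],[0,0,-0.03],20],
  [[3.08,1.03,-0.5],[0,0,-0.03],20],
  [[3.08,1.03,-1],[0,0,-0.03],20],
  [[3.08,1.03,-1],[0,0,-0.03],20],
  [[3.08,1.03,-1],[0,0,-0.03],20],
])

```text
t: 7.48
tool_pos: [0.554, 0.191, 0.1695]
orientation: [3.139, -0.114, -0.0]
force: [0.6, -1.0, -1.4]
gripper_width: 0.0276
gripper_force: 61.1
```

```bash
cat > m.py <<'E'
from h import *
st=monitor.state(); M=R.from_rotvec(st['orientation']).as_matrix(); yaw=np.arctan2(M[1,0],M[0,0])
ex=np.array([np.cos(-.0733),np.sin(-.0733)]); ey=np.array([-ex[1],ex[0]])
t=st['tool_pos'][:2]-np.array([.46221,.16010])
print(st['t'].round(2),st['tool_pos'].round(4),'yaw',np.degrees(yaw).round(2),'rel',(t@ex).round(4),(t@ey).round(4),'under',(st['tool_pos'][2]-.0824).round(4),'Fy',(st['force'][:2]@ey).round(2),'F',st['force'].round(2),'mom',st['moment'].round(3))
E
python3 m.py
```

```text
Traceback (most recent call last):
  File "m.py", line 5, in <module>
    print(st['t'].round(2),st['tool_pos'].round(4),'yaw',np.degrees(yaw).round(2),'rel',(t@ex).round(4),(t@ey).round(4),'under',(st['tool_pos'][2]-.0824).round(4),'Fy',(st['force'][:2]@ey).round(2),'F',st['force'].round(2),'mom',st['moment'].round(3))
          ^^^^^^^^^^^^^
AttributeError: 'float' object has no attribute 'round'
```

Call:
apply_moves([
  [[0,0,-0.8],[0,0,0],20],
  [[0,0,-1.6],[0,0,0],20],
  [[0,0,-1.9],[0,0,0],20],
  [[0,0,-1.95],[0,0,0],20],
  [[0,0,-2],[0,0,0],20],
  [[0,0,-2.05],[0,0,0],20],
])

```text
t: 7.98
tool_pos: [0.5548, 0.1918, 0.1089]
orientation: [-3.139, 0.113, -0.003]
force: [-1.0, -0.2, -1.3]
gripper_width: 0.0274
gripper_force: 61.1
```

```bash
sed -i "s/st\['t'\].round(2)/round(st['t'],2)/" m.py; python3 m.py; python3 -c "
from h import *
im=snap('wrist','w5'); cv2.imwrite('pics/w5c.png',cv2.resize(im[:300,120:520,::-1],None,fx=2,fy=2,interpolation=cv2.INTER_CUBIC))"
```

```text
7.98 [0.5548 0.1918 0.1089] yaw -4.13 rel 0.09 0.0384 under 0.0265 Fy -0.28 F [-0.99 -0.21 -1.28] mom [-0.005  0.048  0.039]
```

View pics/w5c.png

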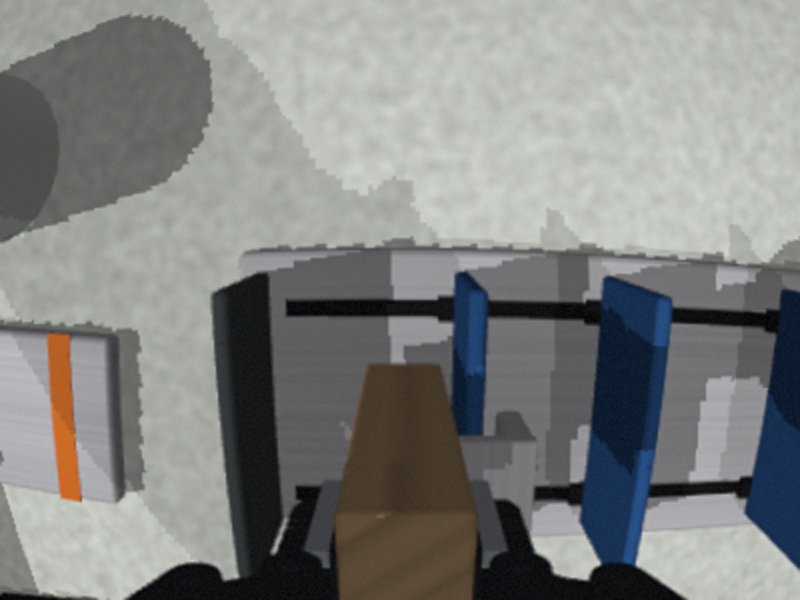

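d1 (crop 470) sits between the block and the lip, with no contact force. I'll go lower and start drawing.

Call:
apply_moves([
  [[0,0,-0.2],[0,0,0],20],
  [[0,0,-0.33],[0,0,0],20],
  [[0,0,-0.33],[0,0,0],20],
  [[0.01,0.15,-0.33],[0,0,0],20],
  [[0.02,0.3,-0.33],[0,0,0],20],
  [[0.04,0.5,-0.33],[0,0,0],20],
  [[0.05,0.7,-0.33],[0,0,0],20],
  [[0.07,0.9,-0.33],[0,0,0],20],
  [[0.07,1,-0.33],[0,0,0],20],
  [[0.07,1,-0.33],[0,0,0],20],
])

```text
t: 8.87
tool_pos: [0.556, 0.2208, 0.0973]
orientation: [3.137, -0.113, -0.001]
force: [0.5, -4.7, -2.1]
gripper_width: 0.0273
gripper_force: 61.2
```

```bash
python3 m.py; python3 -c "
from h import *
im=snap('wrist','w6'); cv2.imwrite('pics/w6c.png',cv2.resize(im[100:400,120:520,::-1],None,fx=2,fy=2,interpolation=cv2.INTER_CUBIC))"
```

```text
8.87 [0.556  0.2208 0.0973] yaw -4.14 rel 0.0891 0.0674 under 0.0149 Fy -4.66 F [ 0.53 -4.71 -2.07] mom [-0.931 -0.14   0.038]
```

View pics/w6c.png

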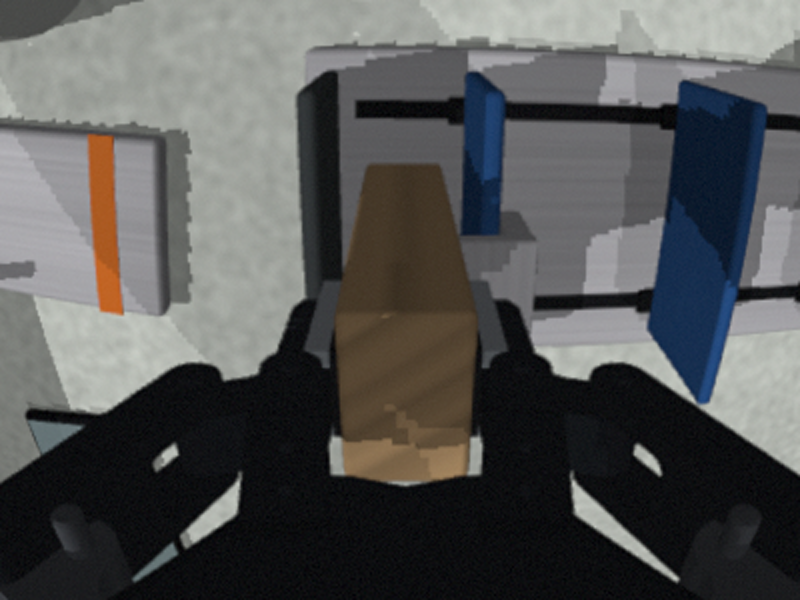

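Call:
apply_moves([
  [[0,0.05,0.07],[0,0,0],20],
  [[0.01,0.1,0.07],[0,0,0],20],
  [[0.01,0.15,0.07],[0,0,0],20],
  [[0.01,0.15,0.07],[0,0,0],20],
  [[0.01,0.15,0.07],[0,0,0],20],
])

```text
t: 9.33
tool_pos: [0.5558, 0.2246, 0.0992]
orientation: [3.137, -0.114, -0.002]
force: [-0.4, -6.4, -2.1]
gripper_width: 0.0273
gripper_force: 61.3
```

Call:
apply_moves([
  [[0,0.025,0],[0,0,0],20],
  [[0,0.05,0],[0,0,0],20],
  [[0,0.05,0],[0,0,0],20],
])

```text
t: 9.58
tool_pos: [0.5559, 0.2259, 0.0993]
orientation: [3.137, -0.115, -0.002]
force: [-1.5, -6.6, -3.2]
gripper_width: 0.0272
gripper_force: 61.2
```

```bash
python3 m.py
```

```text
9.58 [0.5559 0.2259 0.0993] yaw -4.18 rel 0.0886 0.0724 under 0.0169 Fy -6.66 F [-1.47 -6.57 -3.23] mom [-1.584  0.08  -0.055]
```

Call:
apply_moves([
  [[0,0.02,0],[0,0,0],20],
  [[0,0.03,0],[0,0,0],20],
])

```text
t: 9.75
tool_pos: [0.5559, 0.2266, 0.0992]
orientation: [3.137, -0.115, -0.002]
force: [-0.0, -6.6, -2.4]
gripper_width: 0.0271
gripper_force: 61.1
```

Call:
apply_moves([
  [[0,0.015,0],[0,0,0],20],
  [[0,0.02,0],[0,0,0],20],
])

```text
t: 9.92
tool_pos: [0.556, 0.2272, 0.0993]
orientation: [3.137, -0.115, -0.002]
force: [0.6, -7.4, -3.3]
gripper_width: 0.0274
gripper_force: 61.1
```

Call:
apply_moves([
  [[0,0.015,0],[0,0,0],20],
  [[0,0.02,0],[0,0,0],20],
])

```text
t: 10.08
tool_pos: [0.556, 0.2278, 0.0993]
orientation: [3.137, -0.115, -0.002]
force: [-0.0, -7.8, -2.2]
gripper_width: 0.0275
gripper_force: 61.1
```

Call:
apply_moves([
  [[0,0.01,0],[0,0,0],20],
  [[0,0.02,0],[0,0,0],20],
])

```text
t: 10.25
tool_pos: [0.556, 0.2283, 0.0992]
orientation: [3.137, -0.115, -0.002]
force: [0.5, -7.6, -3.3]
gripper_width: 0.0275
gripper_force: 61.1
```

Call:
apply_moves([
  [[0,0.01,0],[0,0,0],20],
  [[0,0.02,0],[0,0,0],20],
])

```text
t: 10.42
tool_pos: [0.5561, 0.2289, 0.0992]
orientation: [3.137, -0.115, -0.002]
force: [0.7, -5.8, -3.7]
gripper_width: 0.0274
gripper_force: 61.1
```

Call:
apply_moves([
  [[0,0.01,0],[0,0,0],20],
  [[0,0.015,0],[0,0,0],20],
])

```text
t: 10.58
tool_pos: [0.5561, 0.2294, 0.0993]
orientation: [3.137, -0.115, -0.002]
force: [0.0, -7.9, -2.8]
gripper_width: 0.0274
gripper_force: 61.1
```

Call:
apply_moves([
  [[0,0.01,0],[0,0,0],20],
  [[0,0.015,0],[0,0,0],20],
])

```text
t: 10.75
tool_pos: [0.5561, 0.2299, 0.0992]
orientation: [3.137, -0.115, -0.002]
force: [0.7, -7.2, -3.5]
gripper_width: 0.0274
gripper_force: 61.2
```

Call:
apply_moves([
  [[0,0.01,0],[0,0,0],20],
  [[0,0.015,0],[0,0,0],20],
])

```text
t: 10.92
tool_pos: [0.5561, 0.2303, 0.0993]
orientation: [3.137, -0.115, -0.002]
force: [1.3, -7.0, -3.1]
gripper_width: 0.0274
gripper_force: 61.2
```

```bash
python3 m.py; python3 -c "
from h import *
im=snap('wrist','w7'); cv2.imwrite('pics/w7c.png',cv2.resize(im[120:300,220:420,::-1],None,fx=3,fy=3,interpolation=cv2.INTER_CUBIC))"
```

```text
10.92 [0.5561 0.2303 0.0993] yaw -4.19 rel 0.0885 0.0769 under 0.0169 Fy -6.93 F [ 1.27 -7.05 -3.12] mom [-1.761 -0.141 -0.009]
```

View pics/w7c.png

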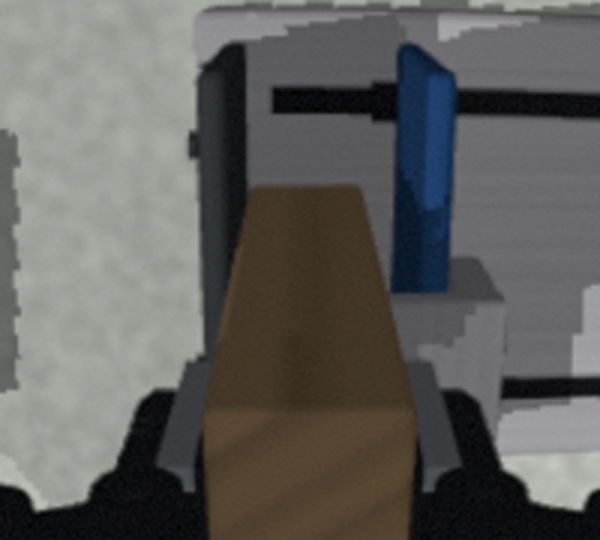

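The block's lower left edge (248,187) is almost at the end plate's face (246). I'll continue in fine steps.

Call:
apply_moves([
  [[0,0.01,0],[0,0,0],20],
  [[0,0.01,0],[0,0,0],20],
])

```text
t: 11.13
tool_pos: [0.5562, 0.2306, 0.0993]
orientation: [3.137, -0.115, -0.001]
force: [0.6, -7.5, -3.3]
gripper_width: 0.0273
gripper_force: 61.2
```

Call:
apply_moves([
  [[0,0.01,0],[0,0,0],20],
  [[0,0.01,0],[0,0,0],20],
])

```text
t: 11.3
tool_pos: [0.5562, 0.2309, 0.0993]
orientation: [3.137, -0.115, -0.001]
force: [0.9, -6.4, -3.3]
gripper_width: 0.0278
gripper_force: 61.2
```

Call:
apply_moves([
  [[0,0.01,0],[0,0,0],20],
  [[0,0.01,0],[0,0,0],20],
])

```text
t: 11.47
tool_pos: [0.5562, 0.231, 0.0993]
orientation: [3.136, -0.115, -0.001]
force: [0.5, -6.8, -2.8]
gripper_width: 0.0275
gripper_force: 61.3
```

Call:
apply_moves([
  [[0,0.01,0],[0,0,0],20],
  [[0,0.01,0],[0,0,0],20],
])

```text
t: 11.63
tool_pos: [0.5562, 0.2311, 0.0993]
orientation: [3.136, -0.115, -0.001]
force: [1.5, -7.7, -3.3]
gripper_width: 0.0274
gripper_force: 61.3
```

```bash
cat > avg.py <<'E'
from h import *
ey=np.array([.0733,.9973]); L=[]
for i in range(6):
    viewer.read_camera('wrist'); s=monitor.state(); L.append([s['force'][:2]@ey,s['force'][0],s['force'][2],*s['moment'],s['tool_pos'][1]*1000, s['tool_pos'][2]*1000])
print(round(s['t'],2),np.mean(L,0).round(3),'sd',np.std(L,0).round(2)[:1])
E
python3 avg.py
```

```text
11.93 [-7.9510e+00  8.2500e-01 -3.1400e+00 -2.0170e+00 -1.9700e-01 -4.6000e-02
  2.3108e+02  9.9238e+01] sd [0.53]
```

Call:
apply_moves([
  [[0,0.01,0],[0,0,0],20],
  [[0,0.01,0],[0,0,0],20],
])

```text
t: 12.1
tool_pos: [0.5562, 0.2311, 0.0992]
orientation: [3.136, -0.115, -0.002]
force: [1.1, -8.0, -2.2]
gripper_width: 0.0272
gripper_force: 61.3
```

```bash
python3 avg.py
```

```text
12.4 [-8.39700e+00  1.04400e+00 -2.93300e+00 -2.16000e+00 -2.11000e-01
 -5.80000e-02  2.31121e+02  9.92290e+01] sd [0.26]
```

Call:
apply_moves([
  [[0,0.01,0],[0,0,0],20],
  [[0,0.01,0],[0,0,0],20],
])

```text
t: 12.57
tool_pos: [0.5562, 0.2311, 0.0992]
orientation: [3.136, -0.116, -0.002]
force: [0.2, -9.5, -2.7]
gripper_width: 0.0275
gripper_force: 61.3
```

```bash
python3 avg.py
```

```text
12.87 [-8.72200e+00  1.13800e+00 -2.71600e+00 -2.33900e+00 -2.06000e-01
 -4.80000e-02  2.31176e+02  9.92100e+01] sd [0.58]
```

Contact: the tool stalls at y = 0.2311 while the force creeps up gently (about 1.5 N over the drag). I'll back off 4 mm and lift out.

Call:
apply_moves([
  [[0,-0.1,0],[0,0,0],20],
  [[-0.01,-0.2,0],[0,0,0],20],
  [[-0.01,-0.2,0],[0,0,0],20],
  [[-0.01,-0.2,0],[0,0,0],20],
])

```text
t: 13.2
tool_pos: [0.556, 0.2288, 0.0998]
orientation: [-3.139, 0.112, -0.001]
force: [-0.6, 0.2, -2.2]
gripper_width: 0.0275
gripper_force: 61.3
```

```bash
python3 m.py
```

```text
13.2 [0.556  0.2288 0.0998] yaw -4.09 rel 0.0885 0.0753 under 0.0174 Fy 0.19 F [-0.63  0.24 -2.17] mom [ 0.01  -0.076  0.029]
```

Call:
apply_moves([
  [[0,-0.05,0],[0,0,0],20],
  [[0,-0.05,0.3],[0,0,0],20],
  [[0,-0.05,1.2],[0,0,0],20],
  [[0,-0.05,2.2],[0,0,0],20],
  [[0,-0.05,2.3],[0,0,0],20],
  [[-0.1,-1,2.3],[0,0,0],20],
  [[-0.2,-2,2.3],[0,0,0],20],
  [[-0.24,-3,2.3],[0,0,0],20],
  [[-0.24,-3.2,2.3],[0,0,0],20],
  [[-0.24,-3.2,2.3],[0,0,0],20],
  [[-0.24,-3.2,2.3],[0,0,0],20],
])

```text
t: 14.12
tool_pos: [0.549, 0.1326, 0.1691]
orientation: [-3.139, 0.114, -0.001]
force: [0.3, -0.3, -1.7]
gripper_width: 0.0275
gripper_force: 61.4
```

```bash
python3 m.py; python3 - <<'E'
from h import *
st=monitor.state(); im=snap('wrist','w8'); t=np.array([.46221,.16010]);ex=np.array([np.cos(-.0733),np.sin(-.0733)]); ey=np.array([-ex[1],ex[0]])
# blue mask top-most: print blue column runs on several rows
hsv=cv2.cvtColor(im,cv2.COLOR_RGB2HSV); B=(hsv[...,0]>100)&(hsv[...,0]<125)&(hsv[...,1]>130)
for r in range(100,200,12):
    c=np.flatnonzero(np.diff(np.r_[0,B[r].astype(int),0])); 
    print(r,[(int(a),int(b),*( round(float((onz('wrist',(x,r),.072,st)[:2]-t)@ey),4) for x in (a-.5,b-.5))) for a,b in zip(c[::2],c[1::2]) if b-a>4])
for r in viewer.place_of('divider1','wrist')[:4]:
    p=onz('wrist',r['xy'],.012,st)[:2]-t; print(round(r['p'],2),np.round(r['xy']),(p@ex).round(4),(p@ey).round(4))
E
```

```text
14.12 [0.549  0.1326 0.1691] yaw -4.15 rel 0.0886 -0.0211 under 0.0867 Fy -0.24 F [ 0.26 -0.26 -1.67] mom [ 0.071 -0.018 -0.033]
100 []
112 []
124 []
136 [(228, 250, 0.0544, 0.0361), (343, 353, -0.0369, -0.0447), (429, 447, -0.1066, -0.1225)]
148 [(229, 251, 0.054, 0.0357), (343, 353, -0.037, -0.0448), (427, 457, -0.1055, -0.1325)]
160 [(229, 251, 0.0546, 0.0361), (343, 353, -0.0371, -0.045), (427, 454, -0.1062, -0.1306)]
172 [(230, 251, 0.0545, 0.0366), (342, 352, -0.0365, -0.0445), (426, 453, -0.1061, -0.1308)]
184 [(231, 252, 0.0544, 0.0364), (342, 352, -0.0367, -0.0447), (425, 452, -0.1061, -0.131)]
196 [(232, 253, 0.0544, 0.0362), (344, 352, -0.0385, -0.045), (424, 450, -0.1062, -0.1304)]
0.74 [343. 184.] 0.0859 -0.0421
0.74 [426. 181.] 0.0894 -0.1287
0.56 [252. 182.] 0.0885 0.0499
```

d2 is exactly where the slot is. Descend and draw.

Call:
apply_moves([
  [[0,0,-0.8],[0,0,0],20],
  [[0,0,-1.6],[0,0,0],20],
  [[0,0,-1.9],[0,0,0],20],
  [[0,0,-2.1],[0,0,0],20],
  [[0,0,-2.25],[0,0,0],20],
  [[0,0,-2.25],[0,0,0],20],
])

```text
t: 14.72
tool_pos: [0.5488, 0.1326, 0.1009]
orientation: [-3.14, 0.112, 0.001]
force: [0.4, 0.3, -1.1]
gripper_width: 0.0272
gripper_force: 61.3
```

```bash
python3 m.py
```

```text
14.72 [0.5488 0.1326 0.1009] yaw -4.07 rel 0.0883 -0.0211 under 0.0185 Fy 0.33 F [ 0.4  0.3 -1.1] mom [-0.031  0.026  0.008]
```

Call:
apply_moves([
  [[0,0.1,-0.05],[0,0,0],20],
  [[0.02,0.25,-0.05],[0,0,0],20],
  [[0.03,0.45,-0.05],[0,0,0],20],
  [[0.05,0.65,-0.05],[0,0,0],20],
  [[0.06,0.85,-0.05],[0,0,0],20],
  [[0.08,1.05,-0.05],[0,0,0],20],
  [[0.09,1.25,-0.05],[0,0,0],20],
  [[0.11,1.45,-0.05],[0,0,0],20],
  [[0.12,1.6,-0.05],[0,0,0],20],
  [[0.12,1.65,-0.05],[0,0,0],20],
  [[0.12,1.65,-0.05],[0,0,0],20],
])

```text
t: 15.63
tool_pos: [0.5528, 0.1805, 0.1001]
orientation: [3.138, -0.114, 0.001]
force: [0.9, -4.6, -2.8]
gripper_width: 0.0274
gripper_force: 61.1
```

```bash
python3 m.py
```

```text
15.63 [0.5528 0.1805 0.1001] yaw -4.16 rel 0.0889 0.027 under 0.0177 Fy -4.51 F [ 0.9  -4.59 -2.84] mom [-1.15  -0.2   -0.008]
```

Call:
apply_moves([
  [[0,0.05,0],[0,0,0],20],
  [[0.01,0.1,0],[0,0,0],20],
  [[0.01,0.15,0],[0,0,0],20],
  [[0.01,0.2,0],[0,0,0],20],
  [[0.01,0.2,0],[0,0,0],20],
])

```text
t: 16.05
tool_pos: [0.5533, 0.1859, 0.1001]
orientation: [3.137, -0.115, 0.001]
force: [2.1, -6.2, -3.3]
gripper_width: 0.0265
gripper_force: 61.2
```

Call:
apply_moves([
  [[0,0.02,0],[0,0,0],20],
  [[0,0.03,0],[0,0,0],20],
])

```text
t: 16.22
tool_pos: [0.5533, 0.1864, 0.1001]
orientation: [3.137, -0.115, 0.001]
force: [0.8, -6.6, -2.4]
gripper_width: 0.0272
gripper_force: 61.1
```

Call:
apply_moves([
  [[0,0.01,0],[0,0,0],20],
  [[0,0.02,0],[0,0,0],20],
])

```text
t: 16.38
tool_pos: [0.5533, 0.1869, 0.1001]
orientation: [3.137, -0.116, 0.001]
force: [2.7, -7.2, -3.1]
gripper_width: 0.0274
gripper_force: 61.1
```

```bash
python3 avg.py
```

```text
16.68 [-6.88700e+00  1.64000e+00 -3.23000e+00 -1.73300e+00 -4.44000e-01
  2.00000e-03  1.87007e+02  1.00073e+02] sd [0.39]
```

Call:
apply_moves([
  [[0,0.02,0],[0,0,0],20],
  [[0,0.03,0],[0,0,0],20],
  [[0,0.03,0],[0,0,0],20],
])

```text
t: 16.93
tool_pos: [0.5534, 0.1879, 0.1001]
orientation: [3.137, -0.115, 0.002]
force: [2.2, -6.6, -3.5]
gripper_width: 0.0273
gripper_force: 61.1
```

Call:
apply_moves([
  [[0,0.01,0],[0,0,0],20],
  [[0,0.015,0],[0,0,0],20],
])

```text
t: 17.1
tool_pos: [0.5534, 0.1883, 0.1001]
orientation: [3.137, -0.116, 0.002]
force: [2.9, -6.7, -3.5]
gripper_width: 0.0276
gripper_force: 61.1
```

Call:
apply_moves([
  [[0,0.01,0],[0,0,0],20],
  [[0,0.01,0],[0,0,0],20],
])

```text
t: 17.27
tool_pos: [0.5534, 0.1886, 0.1001]
orientation: [3.137, -0.115, 0.002]
force: [1.9, -7.5, -3.0]
gripper_width: 0.0273
gripper_force: 61.1
```

Call:
apply_moves([
  [[0,0.01,0],[0,0,0],20],
  [[0,0.01,0],[0,0,0],20],
])

```text
t: 17.43
tool_pos: [0.5534, 0.1889, 0.1001]
orientation: [3.137, -0.115, 0.002]
force: [1.4, -7.4, -3.6]
gripper_width: 0.0273
gripper_force: 61.2
```

```bash
python3 avg.py
```

```text
17.73 [-6.99100e+00  1.73600e+00 -4.01100e+00 -1.79800e+00 -5.45000e-01
 -2.00000e-03  1.88863e+02  1.00069e+02] sd [0.42]
```

Call:
apply_moves([
  [[0,0.01,0],[0,0,0],20],
  [[0,0.01,0],[0,0,0],20],
])

```text
t: 17.9
tool_pos: [0.5534, 0.1889, 0.1001]
orientation: [3.137, -0.116, 0.002]
force: [2.0, -7.5, -3.2]
gripper_width: 0.0273
gripper_force: 61.2
```

```bash
python3 avg.py
```

```text
18.2 [-7.56800e+00  2.20800e+00 -3.34600e+00 -1.93900e+00 -5.79000e-01
 -2.60000e-02  1.88909e+02  1.00064e+02] sd [0.65]
```

Call:
apply_moves([
  [[0,0.01,0],[0,0,0],20],
  [[0,0.01,0],[0,0,0],20],
])

```text
t: 18.37
tool_pos: [0.5534, 0.189, 0.1001]
orientation: [3.136, -0.116, 0.002]
force: [1.5, -7.6, -4.1]
gripper_width: 0.0276
gripper_force: 61.3
```

```bash
python3 avg.py
```

```text
18.67 [-8.44700e+00  2.30600e+00 -3.22100e+00 -2.11400e+00 -5.47000e-01
 -5.00000e-03  1.88958e+02  1.00050e+02] sd [0.44]
```

Call:
apply_moves([
  [[0,0.01,0],[0,0,0],20],
  [[0,0.01,0],[0,0,0],20],
])

```text
t: 18.83
tool_pos: [0.5535, 0.189, 0.1001]
orientation: [3.136, -0.116, 0.001]
force: [1.9, -8.2, -3.1]
gripper_width: 0.0277
gripper_force: 61.3
```

```bash
python3 avg.py
```

```text
19.13 [-8.60100e+00  2.17000e+00 -3.18000e+00 -2.31200e+00 -5.82000e-01
 -1.00000e-02  1.89012e+02  1.00043e+02] sd [0.5]
```

Contact again (stall at y = 0.189 where predicted, ~1.7 N extra). Back off, lift, go to d3.

Call:
apply_moves([
  [[0,-0.1,0],[0,0,0],20],
  [[-0.01,-0.2,0],[0,0,0],20],
  [[-0.02,-0.25,0],[0,0,0],20],
  [[-0.02,-0.25,0],[0,0,0],20],
])

```text
t: 19.47
tool_pos: [0.5521, 0.1845, 0.1]
orientation: [-3.139, 0.113, -0.001]
force: [0.8, 0.2, -1.4]
gripper_width: 0.0271
gripper_force: 61.3
```

```bash
python3 m.py
```

```text
19.47 [0.5521 0.1845 0.1   ] yaw -4.12 rel 0.0879 0.0309 under 0.0176 Fy 0.3 F [ 0.76  0.24 -1.4 ] mom [-0.002  0.025 -0.001]
```

Call:
apply_moves([
  [[0,0,0.3],[0,0,0],20],
  [[0,0,1.2],[0,0,0],20],
  [[0,0,2.2],[0,0,0],20],
  [[0,0,2.3],[0,0,0],20],
  [[-0.1,-1,2.3],[0,0,0],20],
  [[-0.2,-2,2.3],[0,0,0],20],
  [[-0.25,-3,2.3],[0,0,0],20],
  [[-0.3,-4,2.3],[0,0,0],20],
  [[-0.34,-4.65,2.3],[0,0,0],20],
  [[-0.34,-4.65,2.3],[0,0,0],20],
  [[-0.34,-4.65,2.3],[0,0,0],20],
])

```text
t: 20.38
tool_pos: [0.542, 0.0439, 0.1692]
orientation: [-3.139, 0.116, -0.001]
force: [0.3, 0.4, -1.7]
gripper_width: 0.0272
gripper_force: 61.5
```

```bash
python3 m.py; cat > bl.py <<'E'
from h import *
st=monitor.state(); im=viewer.read_camera('wrist'); t=np.array([.46221,.16010]);ex=np.array([np.cos(-.0733),np.sin(-.0733)]); ey=np.array([-ex[1],ex[0]])
hsv=cv2.cvtColor(im,cv2.COLOR_RGB2HSV); B=(hsv[...,0]>100)&(hsv[...,0]<125)&(hsv[...,1]>130)
for r in range(136,200,12):
    c=np.flatnonzero(np.diff(np.r_[0,B[r].astype(int),0])); 
    print(r,[(int(a),int(b),*( round(float((onz('wrist',(x,r),.072,st)[:2]-t)@ey),4) for x in (a-.5,b-.5))) for a,b in zip(c[::2],c[1::2]) if b-a>4])
E
python3 bl.py
```

```text
20.38 [0.542  0.0439 0.1692] yaw -4.25 rel 0.0881 -0.11 under 0.0868 Fy 0.41 F [ 0.34  0.38 -1.65] mom [ 0.092 -0.054  0.016]
136 [(157, 169, 0.0311, 0.019), (185, 205, 0.0035, -0.0148), (340, 350, -0.1236, -0.1314)]
148 [(136, 171, 0.0549, 0.0179), (175, 207, 0.014, -0.0159), (340, 350, -0.1237, -0.1316)]
160 [(137, 171, 0.0553, 0.0191), (178, 207, 0.0121, -0.0151), (340, 350, -0.1238, -0.1317)]
172 [(139, 172, 0.0547, 0.0193), (179, 208, 0.0123, -0.0151), (340, 349, -0.124, -0.1311)]
184 [(140, 173, 0.0554, 0.0197), (181, 209, 0.0117, -0.015), (342, 349, -0.1257, -0.1313)]
196 [(142, 175, 0.0552, 0.0193), (182, 210, 0.0122, -0.0148)]
```

Call:
apply_moves([
  [[0,0.07,-0.8],[0,0,0],20],
  [[0,0.07,-1.6],[0,0,0],20],
  [[0,0.07,-1.9],[0,0,0],20],
  [[0,0.07,-2.1],[0,0,0],20],
  [[0,0.07,-2.3],[0,0,0],20],
  [[0,0.07,-2.3],[0,0,0],20],
])

```text
t: 20.93
tool_pos: [0.5418, 0.0475, 0.0992]
orientation: [-3.14, 0.112, 0.001]
force: [-0.6, 0.1, -2.7]
gripper_width: 0.0274
gripper_force: 61.4
```

```bash
python3 m.py
```

```text
20.93 [0.5418 0.0475 0.0992] yaw -4.08 rel 0.0876 -0.1064 under 0.0168 Fy 0.07 F [-0.56  0.11 -2.73] mom [-0.005  0.047  0.052]
```

Engaged without force. Draw d3.

Call:
apply_moves([
  [[0,0.1,0],[0,0,0],20],
  [[0.02,0.25,0],[0,0,0],20],
  [[0.03,0.45,0],[0,0,0],20],
  [[0.05,0.7,0],[0,0,0],20],
  [[0.07,0.95,0],[0,0,0],20],
  [[0.09,1.2,0],[0,0,0],20],
  [[0.11,1.45,0],[0,0,0],20],
  [[0.12,1.7,0],[0,0,0],20],
  [[0.14,1.95,0],[0,0,0],20],
  [[0.16,2.2,0],[0,0,0],20],
  [[0.17,2.35,0],[0,0,0],20],
  [[0.17,2.35,0],[0,0,0],20],
])

```text
t: 21.93
tool_pos: [0.5474, 0.1172, 0.1002]
orientation: [3.138, -0.113, 0.001]
force: [0.1, -2.1, -2.9]
gripper_width: 0.0273
gripper_force: 61.1
```

```bash
python3 m.py
```

```text
21.93 [0.5474 0.1172 0.1002] yaw -4.13 rel 0.0881 -0.0366 under 0.0178 Fy -2.07 F [ 0.15 -2.08 -2.86] mom [-0.572 -0.081 -0.051]
```

Call:
apply_moves([
  [[0.01,0.15,0],[0,0,0],20],
  [[0.03,0.35,0],[0,0,0],20],
  [[0.04,0.55,0],[0,0,0],20],
  [[0.05,0.7,0],[0,0,0],20],
  [[0.06,0.8,0],[0,0,0],20],
  [[0.06,0.85,0],[0,0,0],20],
  [[0.06,0.88,0],[0,0,0],20],
  [[0.06,0.88,0],[0,0,0],20],
])

```text
t: 22.6
tool_pos: [0.5493, 0.1424, 0.1002]
orientation: [3.138, -0.115, 0.002]
force: [1.6, -6.4, -3.3]
gripper_width: 0.0271
gripper_force: 61.1
```

```bash
python3 m.py
```

```text
22.6 [0.5493 0.1424 0.1002] yaw -4.19 rel 0.0882 -0.0112 under 0.0178 Fy -6.24 F [ 1.61 -6.37 -3.28] mom [-1.452 -0.406 -0.065]
```

Call:
apply_moves([
  [[0,0.03,0],[0,0,0],20],
  [[0,0.06,0],[0,0,0],20],
  [[0.01,0.09,0],[0,0,0],20],
  [[0.01,0.11,0],[0,0,0],20],
  [[0.01,0.11,0],[0,0,0],20],
])

```text
t: 23.02
tool_pos: [0.5496, 0.1454, 0.1001]
orientation: [3.137, -0.115, 0.001]
force: [2.4, -7.5, -4.0]
gripper_width: 0.0274
gripper_force: 61.2
```

Call:
apply_moves([
  [[0,0.01,0],[0,0,0],20],
  [[0,0.02,0],[0,0,0],20],
])

```text
t: 23.18
tool_pos: [0.5496, 0.1458, 0.1001]
orientation: [3.137, -0.116, 0.001]
force: [2.1, -6.1, -4.2]
gripper_width: 0.0272
gripper_force: 61.2
```

Call:
apply_moves([
  [[0,0.01,0],[0,0,0],20],
  [[0,0.01,0],[0,0,0],20],
])

```text
t: 23.35
tool_pos: [0.5496, 0.1462, 0.1001]
orientation: [3.137, -0.115, 0.001]
force: [2.4, -6.7, -3.8]
gripper_width: 0.0272
gripper_force: 61.2
```

```bash
python3 avg.py
```

```text
23.65 [-6.86600e+00  1.80800e+00 -4.00800e+00 -1.71000e+00 -4.26000e-01
 -1.30000e-02  1.46212e+02  1.00143e+02] sd [0.43]
```

Call:
apply_moves([
  [[0,0.01,0],[0,0,0],20],
  [[0,0.01,0],[0,0,0],20],
])

```text
t: 23.82
tool_pos: [0.5496, 0.1465, 0.1001]
orientation: [3.137, -0.116, 0.001]
force: [1.3, -7.3, -3.2]
gripper_width: 0.0272
gripper_force: 61.2
```

Call:
apply_moves([
  [[0,0.01,0],[0,0,0],20],
  [[0,0.01,0],[0,0,0],20],
])

```text
t: 23.98
tool_pos: [0.5496, 0.1467, 0.1001]
orientation: [3.137, -0.116, 0.001]
force: [1.7, -7.6, -3.3]
gripper_width: 0.0273
gripper_force: 61.2
```

```bash
python3 avg.py
```

```text
24.28 [-7.01000e+00  2.01000e+00 -4.48300e+00 -1.76200e+00 -4.99000e-01
 -3.00000e-02  1.46753e+02  1.00146e+02] sd [0.46]
```

Call:
apply_moves([
  [[0,0.01,0],[0,0,0],20],
  [[0,0.01,0],[0,0,0],20],
])

```text
t: 24.45
tool_pos: [0.5497, 0.1468, 0.1001]
orientation: [3.137, -0.116, 0.001]
force: [1.9, -7.6, -4.2]
gripper_width: 0.0273
gripper_force: 61.2
```

```bash
python3 avg.py
```

```text
24.75 [-7.82100e+00  2.01700e+00 -3.91900e+00 -1.92700e+00 -4.74000e-01
 -1.60000e-02  1.46806e+02  1.00128e+02] sd [0.8]
```

Call:
apply_moves([
  [[0,0.01,0],[0,0,0],20],
  [[0,0.01,0],[0,0,0],20],
])

```text
t: 24.92
tool_pos: [0.5497, 0.1468, 0.1001]
orientation: [3.137, -0.116, 0.001]
force: [2.0, -8.2, -3.4]
gripper_width: 0.0273
gripper_force: 61.2
```

```bash
python3 avg.py
```

```text
25.22 [-8.33700e+00  1.76900e+00 -3.25300e+00 -2.09100e+00 -4.50000e-01
 -2.10000e-02  1.46865e+02  1.00137e+02] sd [0.43]
```

Contact on d3 (stall at 0.1468, ~1.4 N). Back off, lift and return toward the mat.

Call:
apply_moves([
  [[0,-0.1,0],[0,0,0],20],
  [[-0.01,-0.2,0],[0,0,0],20],
  [[-0.02,-0.25,0],[0,0,0],20],
  [[-0.02,-0.25,0],[0,0,0],20],
])

```text
t: 25.55
tool_pos: [0.5485, 0.1419, 0.1]
orientation: [-3.139, 0.113, -0.001]
force: [-0.8, 0.3, -1.7]
gripper_width: 0.0277
gripper_force: 61.3
```

```bash
python3 m.py
```

```text
25.55 [0.5485 0.1419 0.1   ] yaw -4.12 rel 0.0874 -0.0118 under 0.0176 Fy 0.2 F [-0.84  0.26 -1.72] mom [-0.022 -0.028 -0.007]
```

Call:
apply_moves([
  [[0,0,0.3],[0,0,0],20],
  [[0,0,1.2],[0,0,0],20],
  [[0,0,2.2],[0,0,0],20],
  [[0,0,3.2],[0,0,0],20],
  [[0,-0.8,4.2],[0,0,0],20],
  [[-0.1,-2,5],[0,0,0.3],20],
  [[-0.2,-3.3,5],[0,0,0.6],20],
  [[-0.3,-4.6,5],[0,0,0.9],20],
  [[-0.4,-5.9,5],[0,0,1.2],20],
  [[-0.5,-7.2,5],[0,0,1.5],20],
  [[-0.6,-8.5,5],[0,0,1.8],20],
  [[-0.7,-9.8,5],[0,0,2],20],
])

```text
t: 26.55
tool_pos: [0.5271, -0.1536, 0.2506]
orientation: [-3.134, -0.22, -0.002]
force: [0.9, 0.6, -2.6]
gripper_width: 0.0275
gripper_force: 61.5
```

Call:
apply_moves([
  [[-0.1,-1.3,0],[0,0,0.1],20],
  [[-0.2,-2.6,0],[0,0,0.2],20],
  [[-0.3,-3.9,0],[0,0,0.3],20],
  [[-0.38,-4.8,0],[0,0,0.3],20],
  [[-0.38,-5.3,0],[0,0,0.3],20],
  [[-0.38,-5.3,0],[0,0,0.3],20],
  [[-0.38,-5.3,0],[0,0,0.3],20],
  [[-0.38,-5.3,0],[0,0,0.3],20],
])

```text
t: 27.22
tool_pos: [0.5167, -0.3093, 0.2499]
orientation: [-3.129, -0.268, -0.001]
force: [-0.8, 0.6, -1.7]
gripper_width: 0.0274
gripper_force: 61.6
```

```bash
python3 m.py; python3 -c "
from h import *
st=monitor.state(); snap('wrist','w9')
for l,z in [('mat',0),('dark_gauge',.004)]:
    for r in viewer.place_of(l,'wrist')[:2]: print(l,round(r['p'],2),np.round(r['xy']),onz('wrist',r['xy'],z,st).round(4))
for r in viewer.regions_of('mat','wrist')[:1]:
    ys,xs=np.nonzero(r['region']); rr=cv2.minAreaRect(np.c_[xs,ys].astype(np.float32)); print([onz('wrist',p,.004,st)[:2].round(3).tolist() for p in cv2.boxPoints(rr)])
"
```

```text
27.22 [ 0.5167 -0.3093  0.2499] yaw 9.79 rel 0.0887 -0.4642 under 0.1675 Fy 0.57 F [-0.76  0.62 -1.7 ] mom [-0.034 -0.     0.044]
mat 0.96 [325. 131.] [ 0.559  -0.3056  0.    ]
dark_gauge 0.81 [330.  94.] [ 0.6067 -0.3032  0.004 ]
[[0.454, -0.25], [0.654, -0.243], [0.662, -0.362], [0.461, -0.379]]
```

Call:
apply_moves([
  [[0,-0.15,-1.2],[0,0,0],20],
  [[0,-0.15,-2.4],[0,0,0],20],
  [[0,-0.15,-3.6],[0,0,0],20],
  [[0,-0.15,-4.6],[0,0,0],20],
  [[0,-0.15,-5.1],[0,0,0],20],
  [[0,-0.15,-5.35],[0,0,0],20],
  [[0,-0.15,-5.35],[0,0,0],20],
  [[0,-0.15,-5.35],[0,0,0],20],
])

```text
t: 28.08
tool_pos: [0.5167, -0.3156, 0.0898]
orientation: [3.13, 0.266, 0.001]
force: [-0.0, -0.1, -1.1]
gripper_width: 0.0274
gripper_force: 61.4
```

```bash
python3 m.py;python3 avg.py
```

```text
28.08 [ 0.5167 -0.3156  0.0898] yaw 9.71 rel 0.0892 -0.4704 under 0.0074 Fy -0.09 F [-0.05 -0.09 -1.05] mom [ 0.    -0.033  0.019]
28.38 [-2.67000e-01  3.80000e-02 -1.32400e+00  5.00000e-03  8.00000e-03
  5.00000e-03 -3.16008e+02  9.04740e+01] sd [0.41]
```

Call:
apply_moves([
  [[0,0,-0.05],[0,0,0],20],
  [[0,0,-0.1],[0,0,0],20],
  [[0,0,-0.1],[0,0,0],20],
])

```text
t: 28.63
tool_pos: [0.5159, -0.3156, 0.0858]
orientation: [-3.13, -0.265, 0.0]
force: [0.2, 0.3, -1.0]
gripper_width: 0.0272
gripper_force: 61.4
```

```bash
python3 avg.py
```

```text
28.93 [-3.8200e-01 -2.8500e-01 -1.2710e+00 -5.0000e-03  5.0000e-03  7.0000e-03
 -3.1568e+02  8.6010e+01] sd [0.46]
```

Call:
apply_moves([
  [[0,0,-0.03],[0,0,0],20],
  [[0,0,-0.05],[0,0,0],20],
  [[0,0,-0.05],[0,0,0],20],
])

```text
t: 29.18
tool_pos: [0.5162, -0.3158, 0.0851]
orientation: [3.13, 0.265, 0.001]
force: [-1.8, 1.0, 4.3]
gripper_width: 0.0271
gripper_force: 62.3
```

```bash
python3 avg.py
```

```text
29.48 [ 8.93000e-01 -1.90000e+00  5.75300e+00  2.65000e-01  3.70000e-01
 -1.80000e-02 -3.15743e+02  8.51270e+01] sd [0.55]
```

Seated on the mat. Ease, open, and retreat straight up.

Call:
apply_moves([
  [[0,0,0.02],[0,0,0],26],
  [[0,0,0.02],[0,0,0],35],
  [[0,0,0.02],[0,0,0],60],
  [[0,0,0.02],[0,0,0],70],
  [[0,0,0.02],[0,0,0],70],
  [[0,0,0.02],[0,0,0],70],
  [[0,0,0.5],[0,0,0],70],
  [[0,0,1.3],[0,0,0],70],
  [[0,0,2.4],[0,0,0],70],
  [[0,0,3.6],[0,0,0],70],
  [[0,0,4.5],[0,0,0],70],
  [[0,0,4.5],[0,0,0],70],
])

```text
t: 30.48
tool_pos: [0.5185, -0.3171, 0.2256]
orientation: [3.125, 0.264, 0.012]
force: [0.8, -0.1, 0.1]
gripper_width: 0.0698
gripper_force: 0.0
```

Call:
apply_moves([
  [[0,1,0.8],[0,0,-0.6],70],
  [[0,2.2,1.6],[0,0,-1.2],70],
  [[-0.5,3.5,2.5],[0,0,-1.6],70],
  [[-1,4.8,2.5],[0,0,-1.6],70],
  [[-1,6,2.5],[0,0,-1.6],70],
  [[-1,7,2.5],[0,0,-1.6],70],
  [[-1,7,2.5],[0,0,-1.6],70],
  [[-1,7,2.5],[0,0,-1.6],70],
])

```text
t: 31.15
tool_pos: [0.4861, -0.1038, 0.2948]
orientation: [-3.141, -0.009, -0.001]
force: [-0.4, -1.5, 0.3]
gripper_width: 0.0699
gripper_force: 0.0
```

```bash
python3 m.py; python3 bl.py; python3 -c "
from h import *
snap('wrist','w10')"
```

```text
31.15 [ 0.4861 -0.1038  0.2948] yaw 0.31 rel 0.0432 -0.2615 under 0.2124 Fy -1.5 F [-0.44 -1.47  0.32] mom [-0.068 -0.003 -0.008]
136 [(101, 147, 0.0563, -0.0273), (148, 170, -0.0289, -0.0633), (544, 594, -0.5702, -0.6864)]
148 [(102, 172, 0.0554, -0.0661), (542, 574, -0.57, -0.6401), (575, 592, -0.6425, -0.6862)]
160 [(104, 112, 0.0529, 0.037), (126, 136, 0.0106, -0.0073), (150, 163, -0.031, -0.0518), (540, 590, -0.5703, -0.6867)]
172 [(537, 587, -0.569, -0.685)]
184 [(534, 584, -0.568, -0.684)]
196 [(531, 581, -0.5675, -0.6837)]
```

View pics/w10.png

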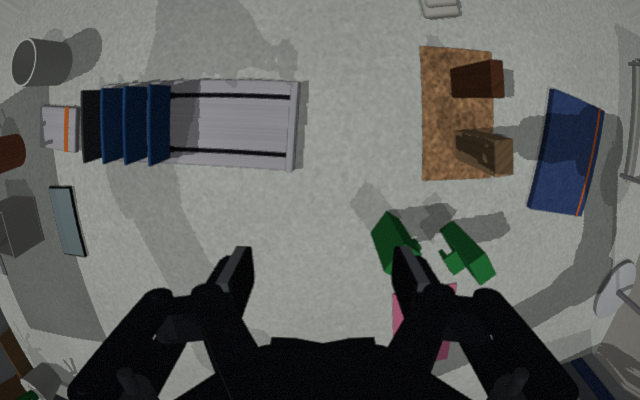

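The picture shows the three dividers evenly spaced (103, 125, 150), the pale gauge upright on the cork mat at (480,150), and everything else untouched.

```bash
python3 -c "
from h import *
print(ctrl.hand_in())"
```

```text
the job is handed in; nothing more can be done
None
```

I set the three dividers to equal slots, working outward from the end plate, stood the gauge upright back on the cork mat and released it, and handed the job in at about 31 s. Contact pressed with roughly 1.5–2 N each time; no verdict was returned.

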